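# Drive the worn bearing out of a handpiece housing

## Robot

A 6-joint arm with a two-finger parallel gripper is mounted at the origin on a cart in front of the work surface, level with it; the furniture and walls round the work are solid. World frame = base frame: x ahead of the robot, y to its left, z up, the work surface at z = 0. Lengths are in m, angles in rad, forces in N, time in s.
With the tool pointing down it reaches from about 0.375 to 0.9 m from the base axis. Payload 3.1 kg.
Tool frame: the origin (TCP) lies between the finger pads; the fingertips stand 22 mm ahead of it and the grasp point (between the pads) lies 3 mm ahead of it; z points along the fingers, y is the line along which they close (so a half turn about z gives the same grasp; the last joint's range is limited). The gripper opens to 87 mm and grips with 3 to 60 N. Pads are 19 mm wide; open, the fingers measure 117 mm over their backs; the gripper's body (75 mm by 190 mm) begins 51 mm behind the grasp point.
Start: joints at [-1.48, 0.527, 1.433, -0, 1.181, -0.178], TCP at [0.167, -0.602, 0.245] pointing down, gripper open.
Joint ranges: [-3.08, 3.08], [-0.75, 2.2], [0.22, 2.44], [-1.43, 4.57], [0, 2.65], [-2.85, 2.85]. Speed limits (rad/s): [2.79, 2.79, 3.14, 3.14, 3.14, 3.14].

## Interface

Orientations are given as a unit quaternion [x, y, z, w].
In Python, from rig import robot gives the robot as it stands.
- The arm moves only by the tool move_arm, never from a script. Its argument "series" is text: rows parted by semicolons, each of 6 numbers parted by spaces: the shift along the tool's x, y, z in mm, then the turn, a rotation vector about the tool's x, y, z in degrees. In form: dx dy dz ax ay az; .... A call has 1 to 8 rows; each row is the pose to reach, as a shift and turn from the pose commanded when the call began, along the tool's axes at that moment; what a row does not reach only later rows make up. A row lasts 1/12 s, in which the tool goes at most 41.7 mm and 7.16 degrees, less where a joint would pass 70% of its speed; a pose out of reach is approached as far as the arm can. A call with a gripper value outside its range is refused whole. "jaw" is the opening, from 0 (shut) to 1 (fully open), set as the call begins (left out, the last holds). The fingers move at their own pace and stop on an object; "newtons" is the grip in N (left out, the last holds). Time passes only in rows, so rows that repeat a pose let the fingers close. It gives the time, the measured TCP pose, the force, the opening and the grip force at its end, in the units of the state.
- robot.get_obs(): the state, without advancing time (a new reading comes with each control period).
- robot.camera(name): name is "scene" or "top" or "wrist"; returns a dict with "img" (420x560x3 uint8, red, green, blue), "mtx" (3x3 intrinsics, pixels), "world_to_cam" (4x4, takes a point from world to camera coordinates). Camera axes: x right, y down, z forward; pixel columns grow to the right and rows downward; lengths in m; the calibration is good to about 2 mm. The wrist camera is an equidistant fisheye: a pixel r from the principal point sees the ray r / f radians off the axis. A picture is of the moment at which its call begins. There is no depth.
- robot.hand_in(): hands the job in; it is judged then, once.
Trained networks look in a picture, given as the dict that the camera call returned (one of the last four; its "shot" number tells which), for a name from the list of things; names that differ only in an ending like _2 or _b are one class to them, and where a whole thing is asked for, a point or a joint stands for the part that bears it (a point fixed in the world has none). Each returns a list of dicts, best first, with "p" (0 to 1); they miss things now and then, are a little off and sometimes report something else, mostly with a low value. They report only what shows in the picture. A call takes as long as a camera call. They do not tell look-alikes from the thing itself.
- robot.search_frame(picture, thing): "xyz" ([x, y, z] in m, in world coordinates, good to about 4 mm: the middle of the surface that is visible of it).
- robot.tip_of(picture, thing): "xyz" ([x, y, z] in m, in world coordinates, good to about 4 mm: a listed point, or the origin of a listed thing).
The state is a dict: "time": time; "q": joint angles; "joint_velocities": joint speeds; "joint_torque": joint torques, N m; "position": TCP position; "tool_rot": TCP orientation; "ft_force": force on the tool from outside, world axes, zero at the start; "moment": the same for the moment, N m; "grip_width": finger opening in m; "grip_force": force on a finger pad.
Only numpy, scipy, OpenCV 4.12 (cv2) and the standard library are available. Lean on these libraries where they do the work, as an engineer would, in place of code of your own. Each camera call takes 0.05 s, during which the arm holds its last target. There are 200 camera calls.

## Task

Take the slim bearing drift with the brass collar and blue band from its rack, lower it into the blue handpiece housing clamped in the stand, and push the worn bearing down until it drops out of the bottom into the black tray and the drift's collar rests lightly on the housing's rim. The bearing grips firmly and the rim is thin: press steadily by feel and never ram it. Then draw the drift out and stand it back in its rack hole, collar resting on the rack, leaving everything else where it is.

Things in the scene. Friction and masses are not known exactly. Their poses are not given: they have to be found in the camera images.
- stand: fixed grey metal bridge 76 x 104 mm (x, y), 60 mm high, with a dark clamp ring (44 mm wide, z 60 to 74 mm) that holds an upright blue handpiece housing, 27 mm outside and 66 mm long, in its middle. The housing is clamped at a different height each time, not tracked: its rim lies 100 to 120 mm above the bench. It does not slip. Origin at the centre of the foot on the bench, z up.
- bore_axis (a point): point on the upright axis of the housing's bore, level with the top of the bridge (z 60 mm), inside the housing. The bore is open at both ends and 16.5 mm wide; at the rim a 45 degree countersink widens it to 23 mm over the top 3.3 mm. Spring leaves line the lowest 30 mm of the bore; after the bearing has passed they stand 0.7 mm proud of it.
- bearing: loose steel ball bearing, 16 mm outside, 8 mm hole, 7 mm thick, flat in the lower part of the bore; origin at its underside's centre, at first 55.5 to 56.5 mm above the bench. Four spring leaves hold it by friction: it takes about 8 to 16 N to push, over 8 to 30 mm, until its top has passed the housing's lower end within about 1 mm; then it falls freely, 25 to 45 mm, into the tray.
- tray: black open tray, 40 x 110 mm, 20 mm high, 3 mm walls and floor, standing loose on the bench under the housing between the bridge's legs, its long side (own y) along the stand's x. Origin at the centre of its underside.
- drift: loose drift, about 160 g: steel shank 14.5 mm thick, 67 mm long, nose chamfered 1.2 mm; brass stop collar 30 mm wide, 67 to 73 mm above the nose; black handle 20 mm thick with a blue band, 73 to 117 mm above the nose. Origin at the nose end, z up the handle. It stands in one of the two rack holes. Its collar meets the rim when the nose is 1 mm below the housing's lower end.
- drift_tip (a point): centre of the drift's nose end face (the same point as its origin).
- wide_driver: a like tool with a steel collar, a red band and a 19 mm shank, too thick for the bore; fingers can rest on either tool's collar. It stands in the other rack hole and stays there. Origin at its nose end.
- rack: fixed two-plate tool rack, 56 x 124 mm (x, y), top at z 80 mm; two 20.5 mm through-holes in its top plate 60 mm apart along its y, base plate top at z 8 mm. Origin at the centre of its foot. Behind the work a fixed lamp bar hangs over the bench (x above 0.63 m, y below -0.06 m, z 0.41 to 0.49 m): keep the wrist clear of it.
- socket_left (a point): centre of the rack hole at the rack's +y end, on the top face (z 80 mm). A tool standing in it has its nose at z 13 mm.
- socket_right (a point): the same for the hole at the rack's -y end.
- cast: loose cream stone cast of a lower jaw, 53 x 66 x 22 mm, on the bench; bystander. Origin at the centre of its underside.
- pink_jar: loose white powder jar with a pink lid, 40 mm wide, 36 mm high; bystander. Origin at the centre of its underside.
- handpiece: loose blue hand-piece, 26 mm thick, 182 mm long (along its y), lying on the bench; bystander. Origin under its middle.
Not all that is in view belongs to the job. Leave any green look-alike of the drift alone.

How it is judged:
On the way, in this order (a step that is already met when the one before it is completed fails the run):
1. the drift is lifted clear of the rack (height (world z) of drift_tip above 0.085 m), for 0.1 s.
2. the drift's nose is in the bore on the bearing, which is still in the housing (horizontal distance between drift_tip and bore_axis below 0.003 m and angle between the z axis of drift and the z axis of stand, either way round below 0.12 rad and height (world z) of drift_tip below 0.07 m and distance between drift_tip and bearing below 0.011 m and height (world z) of bearing above 0.049 m), for 0.1 s.
3. the bearing has dropped out and the drift's collar rests on the rim, nose at the far end of the bore (horizontal distance between drift_tip and bore_axis below 0.003 m and angle between the z axis of drift and the z axis of stand, either way round below 0.12 rad and height (world z) of drift_tip below 0.055 m and height (world z) of bearing below 0.024 m and contact force between drift and stand above 2.5 N), for 0.1 s.
At the end, for the whole second after the job is handed in: Bearing at rest in the black tray; drift at rest upright (0.06 rad) in a rack hole (6 mm from its centre), collar on the rack (nose 10 to 16.5 mm above the bench); cast, jar, hand-piece, wide driver and tray within 12 mm of where they were (height (world z) of bearing below 0.022 m and x of bearing in the frame of tray between -0.018 and 0.018 m and y of bearing in the frame of tray between -0.053 and 0.053 m and linear speed of each of bearing, drift below 0.02 m/s and ((horizontal distance between drift and socket_left below 0.006 m and height (world z) of drift_tip between 0.01 and 0.0165 m and angle between drift's own z axis and vertical below 0.06 rad) or (horizontal distance between drift and socket_right below 0.006 m and height (world z) of drift_tip between 0.01 and 0.0165 m and angle between drift's own z axis and vertical below 0.06 rad)) and distance of each of cast, pink_jar, handpiece, wide_driver, tray from where it was at the start of the episode below 0.012 m); the robot touches nothing.
It fails at once if the drift presses on the housing with more than 20 N (contact force between drift and stand above 20 N).
It fails at once if the drift presses on the bearing with more than 25 N (contact force between drift and bearing above 25 N).
It fails at once if the fingers touch the bearing (contact force between the fingers and bearing above 0.5 N).
It fails at once if the gripper or arm presses on the stand with more than 25 N (contact force between the arm and stand above 25 N).
It fails at once if the cast, jar, hand-piece, wide driver or tray is shifted more than 12 mm (distance of any of cast, pink_jar, handpiece, wide_driver, tray from where it was at the start of the episode above 0.012 m).
It also fails if it takes over 72 s, if anything falls off the work surface, if the arm or the gripper's body presses on something with over 40 N, if the wrist force passes 120 N, or if a joint passes its speed limit or range.

## Working session

There is one attempt and no reset: what is moved stays moved. The work goes in short steps, Python scripts to look and compute and a tool call to move; the robot and the scene stay as the last step left them, time stands still between calls to the robot, and variables do not carry over. Pictures are saved under pics/ and viewed, at most 11 in all, crops included, and the job is handed in when it is done.

Besides the shell and the picture viewer there is one more tool, called as name(argument=value, ...) on one line, values as JSON. move_arm: Moves the arm, as the interface text tells. Its arguments: {"type":"object","properties":{"series":{"type":"string"},"jaw":{"type":"number"},"newtons":{"type":"number"}},"required":["series"]}

```bash
mkdir -p pics
cat > h.py <<'E'
from rig import robot
import numpy as np, cv2
from scipy.spatial.transform import Rotation as R
def save(p,n): cv2.imwrite('pics/'+n,p['img'][:,:,::-1])
def proj(p,X):
    c=p['world_to_cam']@np.append(X,1); u=p['mtx']@c[:3]; return (u[:2]/u[2]).round(1)
def ray(p,uv,z):
    W=p['world_to_cam'];Rm=W[:3,:3];o=-Rm.T@W[:3,3];d=Rm.T@np.linalg.inv(p['mtx'])@[uv[0],uv[1],1]
    return (o+d*(z-o[2])/d[2]).round(4)
def tool(target):
    o=robot.get_obs();r=R.from_quat(o['tool_rot']);return (r.inv().apply(np.array(target)-o['position'])*1000).round(1)
E
python3 - <<'E'
from h import *
for n in ['scene','top']:
    p=robot.camera(n);save(p,n+'1.png')
    for t in ['drift','wide_driver','rack','stand','bearing','tray','bore_axis','socket_left','socket_right','drift_tip']:
        try: print(n,t,[(np.round(d['xyz'],4).tolist(),round(d['p'],2)) for d in robot.tip_of(p,t)[:3]])
        except Exception as e: print(t,e)
    print(np.linalg.inv(p['world_to_cam'])[:3,3])
print(robot.get_obs())
E
```

```text
scene drift []
scene wide_driver [([0.4723, -0.3619, 0.0113], 0.8), ([0.4464, -0.2053, -0.0011], 0.24)]
scene rack [([0.4742, -0.334, -0.0034], 0.8)]
scene stand [([0.5263, -0.0382, -0.0023], 0.71)]
scene bearing [([0.4751, -0.3343, -0.0026], 0.69)]
scene tray [([0.5333, -0.0475, -0.0042], 0.7)]
scene bore_axis [([0.5268, -0.0398, 0.0576], 0.8)]
scene socket_left [([0.4811, -0.3045, 0.082], 0.93)]
scene socket_right [([0.472, -0.3624, 0.081], 0.74), ([0.4737, -0.3356, -0.0032], 0.74)]
scene drift_tip [([0.4255, -0.4633, 0.005], 0.7), ([0.529, -0.0388, 0.0581], 0.36)]
[ 0.17996779 -0.68789896  0.7968578 ]
top drift [([0.4255, -0.4631, -0.0008], 0.67), ([0.4852, -0.3031, 0.0138], 0.64), ([0.5307, -0.0388, 0.0018], 0.18)]
top wide_driver [([0.4722, -0.3614, 0.0159], 0.49)]
top rack [([0.4766, -0.3306, -0.0011], 0.8), ([0.4778, -0.3042, 0.0774], 0.62), ([0.4433, -0.2049, -0.001], 0.56)]
top stand [([0.5306, -0.0407, -0.0007], 0.91)]
top bearing []
top tray []
top bore_axis []
top socket_left [([0.478, -0.304, 0.0753], 0.81)]
top socket_right [([0.4768, -0.3617, 0.0748], 0.84)]
top drift_tip [([0.423, -0.4652, 0.0033], 0.59)]
[ 0.42045037 -0.22849769  1.20058988]
{'time': 1.1, 'q': array([-1.47950829e+00,  5.27481076e-01,  1.43269034e+00,  3.03801789e-05,
        1.18138756e+00, -1.78492866e-01]), 'joint_velocities': array([-1.26555244e-05, -4.76535840e-04, -3.15832732e-04,  2.70461305e-04,
        5.27290652e-04, -3.33160552e-05]), 'joint_torque': array([ 5.51788489e-04, -4.40018892e+01, -1.76988798e+01,  6.35182648e-02,
        5.05301566e-02, -1.33976678e-05]), 'position': array([ 0.16661456, -0.60236999,  0.24456312]), 'tool_rot': array([9.90916845e-01, 1.34476043e-01, 1.33057437e-05, 1.74326085e-05]), 'ft_force': array([ 0.09714902, -0.35918554, -0.09027564]), 'moment': array([-0.00501099, -0.02163722,  0.0102039 ]), 'grip_force': 0.0, 'grip_width': 0.08701354802614394}
```

View pics/scene1.png

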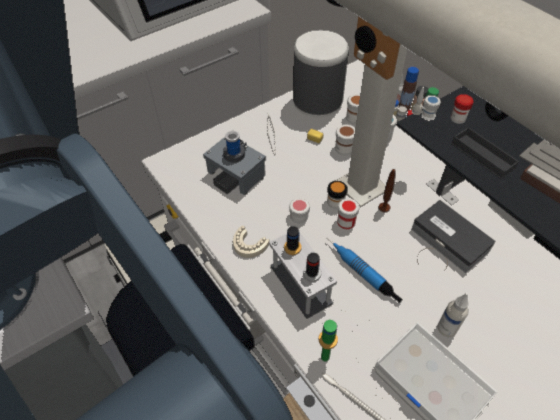

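View pics/top1.png

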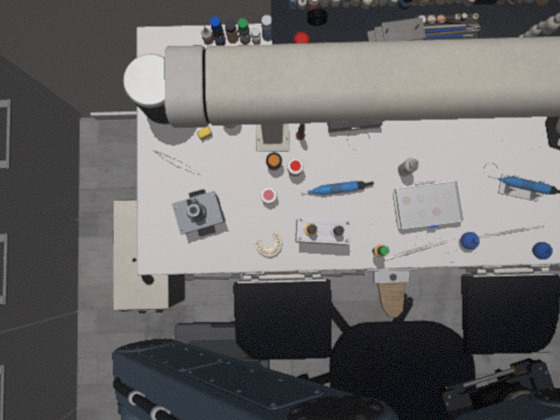

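The scene picture shows the brass-collared, blue-banded drift in the rack's left (+y) hole at (293,240), with the red driver at (313,265). The stand and housing are at (233,155), and the green look-alike is at (328,335). In the top view the drift is at (312,230) and the housing at (197,213). I'll move over the drift.

move_arm(series="379 -204 0 0 0 -74;379 -204 0 0 0 -74;379 -204 0 0 0 -74;379 -204 0 0 0 -74;379 -204 0 0 0 -74;379 -204 0 0 0 -74;379 -204 0 0 0 -74;379 -204 0 0 0 -74", jaw=0.8, newtons=30)

```text
time: 1.77
position: [0.4086, -0.3704, 0.2448]
tool_rot: [0.803, 0.595, 0.0, 0.0]
ft_force: [0.5, -1.1, 0.4]
grip_width: 0.0696
grip_force: 0.0
```

Run:
```python
from h import *
o=robot.get_obs();print(o['time'],o['position'],R.from_quat(o['tool_rot']).as_matrix().round(3).tolist())
print(tool([.479,-.304,.245]))
```

```text
1.7667 [ 0.40858489 -0.37035329  0.24480013] [[0.291, 0.957, 0.0], [0.957, -0.291, -0.0], [-0.0, 0.0, -1.0]]
[84.  48.1 -0.2]
```

move_arm(series="84 48 0 0 0 -17;84 48 0 0 0 -17;84 48 0 0 0 -17;84 48 0 0 0 -17;84 48 0 0 0 -17")

```text
time: 2.18
position: [0.4783, -0.3056, 0.2445]
tool_rot: [0.708, 0.706, -0.0, 0.0]
ft_force: [0.3, -0.2, -0.8]
grip_width: 0.0697
grip_force: 0.0
```

Run:
```python
from h import *
o=robot.get_obs();print(o['position'],o['ft_force'],R.from_quat(o['tool_rot']).as_euler('xyz',degrees=True))
for n in ['wrist','top','scene']:
    p=robot.camera(n);save(p,n+'2.png')
    if n=='wrist': print(p['mtx'],p['world_to_cam'])
    for t in ['drift','wide_driver','socket_left','socket_right','bore_axis','stand','tray']:
        print(n,t,[(np.round(d['xyz'],4).tolist(),round(d['p'],2)) for d in robot.tip_of(p,t)[:2]])
```

```text
[ 0.47833636 -0.3055979   0.24454698] [ 0.27788371 -0.21055685 -0.78147265] [-1.79967936e+02  4.11278074e-02  8.98094017e+01]
[[325.1922621    0.         276.95473822]
 [  0.         325.1922621  203.60426442]
 [  0.           0.           1.        ]] [[ 9.99995173e-01 -3.02225678e-03 -7.21541169e-04 -4.79296805e-01]
 [-2.74702191e-03 -9.68434026e-01  2.49254872e-01 -3.24159533e-01]
 [-1.45207725e-03 -2.49251687e-01 -9.68437653e-01  3.13194209e-01]
 [ 0.00000000e+00  0.00000000e+00  0.00000000e+00  1.00000000e+00]]
wrist drift [([0.4799, -0.3007, 0.0146], 0.91), ([0.4226, -0.4605, 0.0013], 0.74)]
wrist wide_driver []
wrist socket_left [([0.4801, -0.303, 0.0822], 0.67), ([0.4462, -0.2088, -0.0011], 0.39)]
wrist socket_right [([0.4738, -0.3555, 0.0809], 0.78)]
wrist bore_axis []
wrist stand []
wrist tray [([0.5819, -0.3701, 0.0029], 0.61), ([0.4798, -0.3021, 0.0817], 0.54)]
top drift [([0.4278, -0.4635, 0.0002], 0.7)]
top wide_driver [([0.531, -0.038, 0.0009], 0.38)]
top socket_left [([0.4806, -0.3032, 0.0779], 0.7)]
top socket_right []
top bore_axis [([0.5266, -0.0365, 0.0611], 0.7)]
top stand [([0.5303, -0.0421, 0.0005], 0.56)]
top tray []
scene drift [([0.4265, -0.4616, 0.0011], 0.85)]
scene wide_driver [([0.4735, -0.3655, 0.0122], 0.93), ([0.5262, -0.0362, 0.0565], 0.69)]
scene socket_left [([0.48, -0.3047, 0.0833], 0.71)]
scene socket_right [([0.4775, -0.363, 0.0804], 0.78)]
scene bore_axis [([0.569, -0.2093, 0.0034], 0.66), ([0.5294, -0.0376, 0.0603], 0.65)]
scene stand [([0.5286, -0.0384, -0.002], 0.75)]
scene tray [([0.5344, -0.0448, -0.001], 0.89), ([0.481, -0.3015, 0.0811], 0.66)]
```

View pics/wrist2.png

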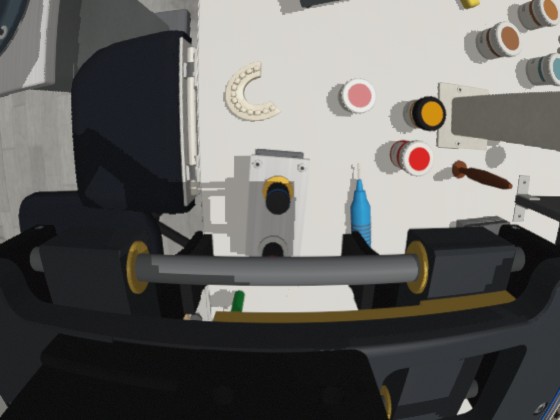

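```bash
cat >> h.py <<'E'
def fproj(p,X):
    X=np.atleast_2d(X);c=X@p['world_to_cam'][:3,:3].T+p['world_to_cam'][:3,3]
    rho=np.hypot(c[:,0],c[:,1]);th=np.arctan2(rho,c[:,2]);m=p['mtx']
    return np.c_[m[0,2]+m[0,0]*th*c[:,0]/rho, m[1,2]+m[1,1]*th*c[:,1]/rho]
def circ(x,y,z,r): 
    a=np.linspace(0,2*np.pi,60);return np.c_[x+r*np.cos(a),y+r*np.sin(a),0*a+z]
def overlay(p,cs,box,s,name,f=None):
    f=f or fproj;x0,y0,x1,y1=box
    im=cv2.resize(p['img'][y0:y1,x0:x1,::-1],None,fx=s,fy=s,interpolation=cv2.INTER_CUBIC)
    for i,c in enumerate(cs):
        q=((f(p,c)-[x0,y0]+.5)*s).astype(int); cv2.polylines(im,[q.reshape(-1,1,2)],False,[(0,255,0),(0,0,255),(255,0,255),(255,255,0)][i%4],1)
    cv2.imwrite('pics/'+name,im)
E
python3 - <<'E'
from h import *
p=robot.camera('wrist')
x,y=.480,-.303
overlay(p,[circ(x,y,.130,.010),circ(x,y,.086,.015),circ(x-.0047,y-.0598,.13,.01)],(230,140,330,260),5,'ov1.png')
hsv=cv2.cvtColor(p['img'],cv2.COLOR_RGB2HSV)
m=cv2.inRange(hsv,(15,120,100),(30,255,255));m[:170]=0;m[215:]=0;m[:,:255]=0;m[:,300:]=0
v,u=np.nonzero(m);print(u.min(),u.max(),v.min(),v.max())
for c in (circ(x,y,.130,.010),circ(x,y,.086,.015)):
    q=fproj(p,c);print(q.min(0),q.max(0))
E
```

```text
263 292 176 198
[266.54579301 191.7599064 ] [291.3366493  215.77180416]
[262.68767905 176.40132978] [294.65157082 207.62042725]
```

View pics/ov1.png

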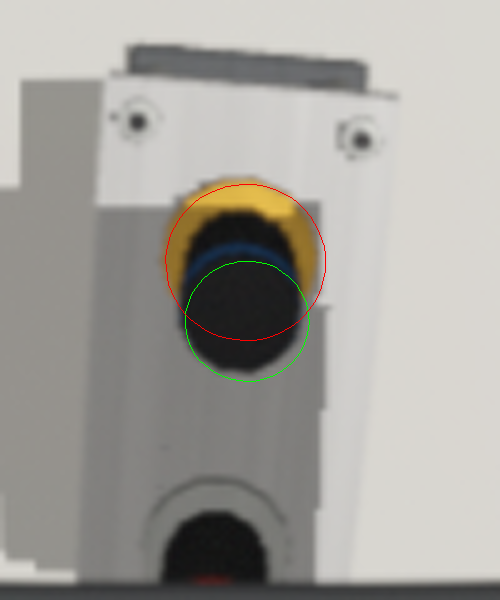

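move_arm(series="4 1 40 0 0 0;4 1 80 0 0 0;4 1 115 0 0 0;4 1 130 0 0 0;4 1 134 0 0 0;4 1 134 0 0 0")

```text
time: 3.93
position: [0.4787, -0.3015, 0.1093]
tool_rot: [0.709, 0.706, -0.0, -0.001]
ft_force: [0.0, 0.6, 1.0]
grip_width: 0.0695
grip_force: 0.0
```

Run:
```python
from h import *
o=robot.get_obs();print(o['position'],o['ft_force'])
p=robot.camera('wrist');x,y=.4792,-.3018
overlay(p,[circ(x,y,.130,.010),circ(x,y,.086,.015)],(200,100,360,260),4,'ov2.png')
```

```text
[ 0.47871155 -0.30146938  0.10934735] [0.04022492 0.6438927  0.97434571]
```

View pics/ov2.png

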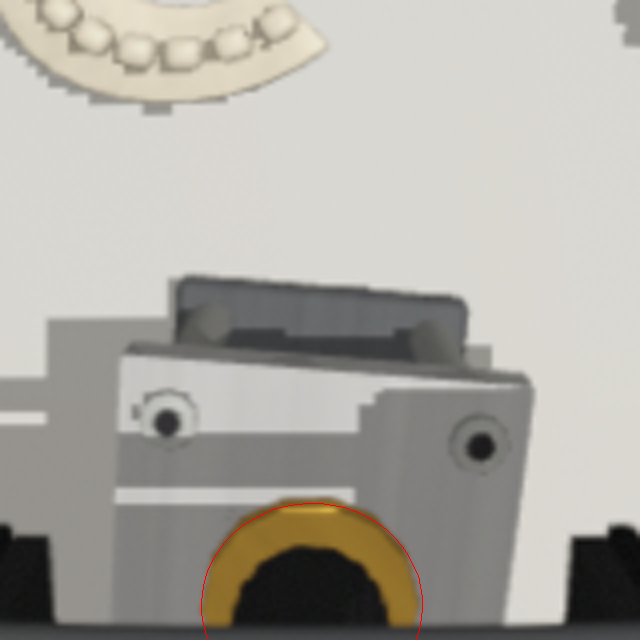

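move_arm(series="0 0 1 0 0 0;0 0 1 0 0 0;0 0 1 0 0 0;0 0 1 0 0 0;0 0 1 0 0 0;0 0 1 0 0 0;0 0 1 0 0 0;0 0 1 0 0 0", jaw=0.1, newtons=45)

```text
time: 4.65
position: [0.4792, -0.3019, 0.1096]
tool_rot: [0.709, 0.706, 0.0, 0.0]
ft_force: [0.0, -0.0, -0.3]
grip_width: 0.024
grip_force: 0.0
```

move_arm(series="0 0 0 0 0 0;0 0 0 0 0 0;0 0 0 0 0 0;0 0 0 0 0 0")

```text
time: 4.98
position: [0.4791, -0.3018, 0.1096]
tool_rot: [0.709, 0.706, -0.0, -0.0]
ft_force: [0.6, 0.1, 0.8]
grip_width: 0.0191
grip_force: 45.0
```

move_arm(series="0 0 -20 0 0 0;0 0 -55 0 0 0;0 0 -90 0 0 0;0 0 -120 0 0 0;0 0 -135 0 0 0;0 0 -135 0 0 0")

```text
time: 5.48
position: [0.4809, -0.3033, 0.2483]
tool_rot: [0.709, 0.706, 0.0, 0.004]
ft_force: [1.1, -0.5, -1.5]
grip_width: 0.019
grip_force: 45.0
```

Run:
```python
from h import *
o=robot.get_obs();print(o['position'],o['ft_force'],o['q'])
print(tool([.528,-.038,.245]))
```

```text
[ 0.48090404 -0.30334022  0.24834902] [ 1.0591168  -0.53584688 -1.54688186] [-7.59284503e-01  4.43793207e-01  1.57806640e+00  1.34755354e-04
  1.11133611e+00 -7.55181022e-01]
[265.5  46.    2.1]
```

move_arm(series="20 0 0 0 0 -7;50 0 0 0 0 -14;90 0 0 0 0 -21;130 10 0 0 0 -28;170 20 0 0 0 -35;205 30 0 0 0 -42;235 40 0 0 0 -49;255 46 0 0 0 -56")

```text
time: 6.15
position: [0.5254, -0.0436, 0.2426]
tool_rot: [0.291, 0.957, 0.001, -0.002]
ft_force: [0.5, -0.2, -1.8]
grip_width: 0.0187
grip_force: 45.0
```

Run:
```python
from h import *
o=robot.get_obs();print(o['position'],o['ft_force'],o['q'],R.from_quat(o['tool_rot']).as_matrix().round(3).tolist())
print(tool([.528,-.038,.245]))
```

```text
[ 0.52543816 -0.04363831  0.24260526] [ 0.48068624 -0.2223202  -1.82024625] [-2.95576875e-01  4.00276827e-01  1.67653053e+00  1.24728568e-03
  1.06857798e+00 -1.27721542e+00] [[-0.831, 0.556, -0.003], [0.556, 0.831, 0.002], [0.004, -0.0, -1.0]]
[ 1.   6.1 -2.4]
```

move_arm(series="1 6 0 0 0 -7;1 6 0 0 0 -14;1 6 0 0 0 -21;1 6 0 0 0 -28;1 6 0 0 0 -34;1 6 0 0 0 -34;1 6 0 0 0 -34")

```text
time: 6.73
position: [0.5279, -0.0412, 0.243]
tool_rot: [0.004, 1.0, 0.0, -0.002]
ft_force: [0.0, -0.4, -1.6]
grip_width: 0.0191
grip_force: 45.0
```

Run:
```python
from h import *
o=robot.get_obs();print(o['position'],R.from_quat(o['tool_rot']).as_matrix().round(3).tolist())
for n in ['wrist','top','scene']:
    p=robot.camera(n);save(p,n+'3.png')
    for t in ['drift_tip','bore_axis','stand']:
        print(n,t,[(np.round(d['xyz'],4).tolist(),round(d['p'],2)) for d in robot.tip_of(p,t)[:2]])
    if n=='wrist':
        x,y=o['position'][:2]; overlay(p,[circ(x,y,.110,.0135),circ(x,y,.0745,.022),circ(x,y,.145,.00725)],(200,120,360,280),4,'ov3.png')
```

```text
[ 0.52788781 -0.04123392  0.24296831] [[-1.0, 0.007, -0.003], [0.007, 1.0, 0.001], [0.003, 0.001, -1.0]]
wrist drift_tip [([0.529, -0.041, 0.1467], 0.56), ([0.4268, -0.4623, -0.0015], 0.56)]
wrist bore_axis [([0.5318, -0.0358, 0.0557], 0.62)]
wrist stand [([0.5228, -0.0383, -0.0024], 0.6)]
top drift_tip [([0.425, -0.4597, 0.0016], 0.61)]
top bore_axis [([0.528, -0.0399, 0.0622], 0.93)]
top stand [([0.5312, -0.0411, -0.0021], 0.93)]
scene drift_tip [([0.5372, -0.0449, 0.1485], 0.84), ([0.4268, -0.4642, 0.0013], 0.69)]
scene bore_axis [([0.5272, -0.0383, 0.06], 0.7)]
scene stand [([0.5277, -0.0407, -0.0023], 0.88)]
```

View pics/ov3.png

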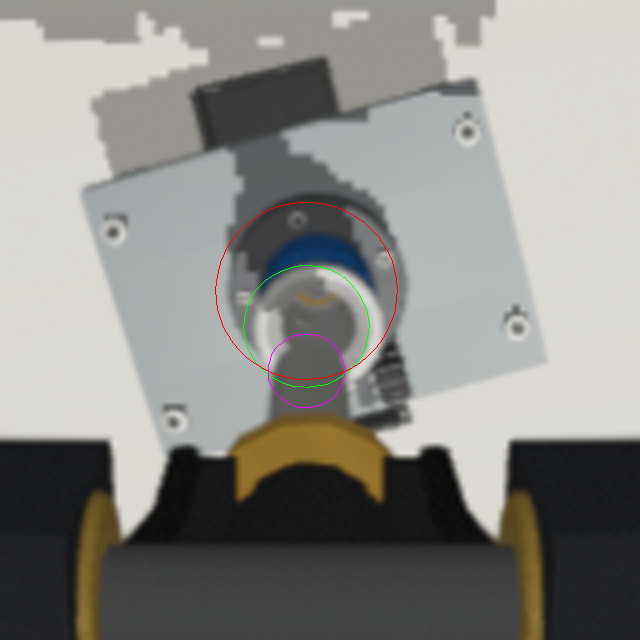

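```bash
cat > fit.py <<'E'
from h import *
from scipy.optimize import differential_evolution as DE
from scipy.ndimage import map_coordinates as mc
def fitall(p,o,x0,y0):
    g=cv2.GaussianBlur(p['img'],(0,0),0.7).astype(float)
    def score(c,half,nrm=.0012):
        # radial contrast across the circle, max over channels; half: unit vec selecting visible part
        x,y,z,r=c;a=np.linspace(0,2*np.pi,90);d=np.c_[np.cos(a),np.sin(a)]
        d=d[d@half>-.2]
        s=0
        A=fproj(p,np.c_[x+(r+nrm)*d[:,0],y+(r+nrm)*d[:,1],0*d[:,0]+z]);B=fproj(p,np.c_[x+(r-nrm)*d[:,0],y+(r-nrm)*d[:,1],0*d[:,0]+z])
        f=lambda q:np.stack([mc(g[:,:,k],[q[:,1],q[:,0]],order=1,mode='nearest') for k in range(3)],1)
        return np.minimum(np.abs(f(A)-f(B)).sum(1),150).mean()
    up=R.from_quat(o['tool_rot']).apply([1,0,0])[:2]
    b=[(x0-.007,x0+.007),(y0-.007,y0+.007)]
    r=DE(lambda v:-score((v[0],v[1],v[2],.0135),up),b+[(.098,.122)],seed=1);print('rim',r.x.round(4),r.fun)
    r=DE(lambda v:-score((v[0],v[1],.074,.022),up),b,seed=1);print('clamp',r.x.round(4),r.fun)
    t=o['position'];r=DE(lambda v:-score((v[0],v[1],t[2]-.0966+.067,.015),up),[(t[0]-.005,t[0]+.005),(t[1]-.005,t[1]+.005)],seed=1);print('collar',r.x.round(4),r.fun,t)
    r=DE(lambda v:-score((v[0],v[1],t[2]-.0966+.001,.00725),up,.0008),[(t[0]-.005,t[0]+.005),(t[1]-.005,t[1]+.005)],seed=1);print('nose',r.x.round(4),r.fun)
E
python3 - <<'E'
from fit import *
o=robot.get_obs();p=robot.camera('wrist');fitall(p,o,.5265,-.039)
E
```

```text
rim [ 0.5267 -0.0386  0.1186] -143.65704396885835
clamp [ 0.5254 -0.0386] -117.71741614449014
collar [ 0.5254 -0.0366] -94.62820096211559 [ 0.52884604 -0.04156769  0.24464487]
nose [ 0.5307 -0.0411] -105.97422368359007
```

move_arm(series="2 2.5 10 0 0 0;2 2.5 20 0 0 0;2 2.5 20 0 0 0;2 2.5 20 0 0 0;2 2.5 20 0 0 0")

```text
time: 7.8
position: [0.527, -0.0391, 0.2245]
tool_rot: [0.002, 1.0, -0.0, 0.0]
ft_force: [0.2, -0.1, -1.5]
grip_width: 0.019
grip_force: 45.0
```

Run:
```python
from fit import *
for i in range(2):
    o=robot.get_obs();p=robot.camera('wrist');fitall(p,o,.5265,-.039)
print(o['ft_force'])
x,y=.5264,-.0386;t=o['position']
overlay(p,[circ(x,y,.1186,.0135),circ(x,y,.1186,.0115),circ(t[0],t[1],t[2]-.0966,.00725)],(220,120,340,240),5,'ov4.png')
```

```text
rim [ 0.528  -0.0385  0.1085] -150.0
clamp [ 0.5253 -0.0387] -121.63044294515389
collar [ 0.524  -0.0344] -90.55405437231923 [ 0.52700991 -0.03914428  0.22453992]
nose [ 0.5223 -0.0386] -93.06451513368836
rim [ 0.5283 -0.0388  0.1094] -150.0
clamp [ 0.5252 -0.0385] -120.98597515208145
collar [ 0.5238 -0.0343] -90.61817743183316 [ 0.52717664 -0.03919513  0.22477034]
nose [ 0.5225 -0.0383] -95.5819217352302
[-0.11188064 -0.06578889 -1.76209528]
```

View pics/ov4.png

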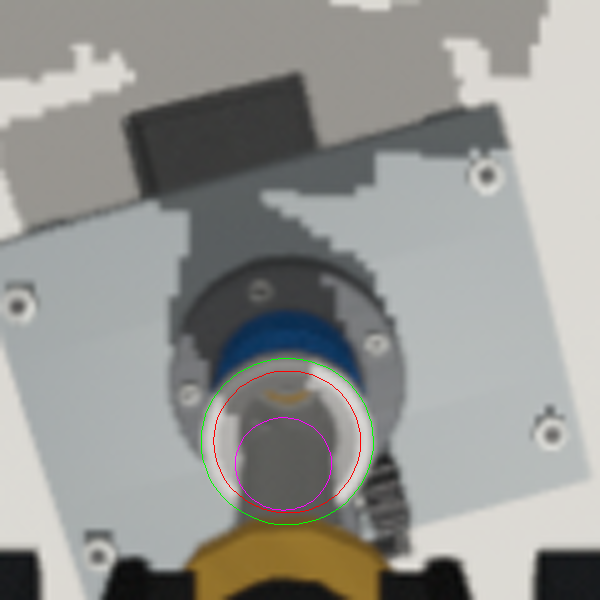

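move_arm(series="0 0.5 2 0 0 0;0 0.5 4 0 0 0;0 0.5 6 0 0 0;0 0.5 8 0 0 0;0 0.5 8 0 0 0")

```text
time: 8.32
position: [0.5265, -0.0384, 0.216]
tool_rot: [0.002, 1.0, 0.0, -0.001]
ft_force: [-0.5, 0.1, -2.0]
grip_width: 0.0192
grip_force: 45.0
```

move_arm(series="0 0 1 0 0 0;0 0 2 0 0 0;0 0 3 0 0 0;0 0 3 0 0 0")

```text
time: 8.65
position: [0.5267, -0.0385, 0.2133]
tool_rot: [0.002, 1.0, 0.0, -0.0]
ft_force: [0.4, 0.2, -2.6]
grip_width: 0.0192
grip_force: 45.0
```

move_arm(series="0 0 1 0 0 0;0 0 2 0 0 0;0 0 3 0 0 0;0 0 3 0 0 0")

```text
time: 8.98
position: [0.5267, -0.0385, 0.2103]
tool_rot: [0.002, 1.0, 0.0, -0.0]
ft_force: [0.2, 0.1, -2.7]
grip_width: 0.0189
grip_force: 45.0
```

move_arm(series="0 0 1 0 0 0;0 0 2 0 0 0;0 0 3 0 0 0;0 0 3 0 0 0")

```text
time: 9.32
position: [0.5267, -0.0385, 0.2073]
tool_rot: [0.002, 1.0, 0.0, -0.0]
ft_force: [-0.9, 0.0, -2.5]
grip_width: 0.019
grip_force: 45.0
```

move_arm(series="0 0 0.7 0 0 0;0 0 1.4 0 0 0;0 0 2 0 0 0;0 0 2 0 0 0")

```text
time: 9.65
position: [0.5267, -0.0385, 0.2054]
tool_rot: [0.002, 1.0, 0.0, -0.0]
ft_force: [0.6, 0.9, -1.7]
grip_width: 0.0188
grip_force: 45.0
```

Nose at about z 0.109.

move_arm(series="0 0 0.7 0 0 0;0 0 1.4 0 0 0;0 0 2 0 0 0;0 0 2 0 0 0")

```text
time: 9.98
position: [0.5267, -0.0385, 0.2034]
tool_rot: [0.002, 1.0, 0.0, -0.0]
ft_force: [-0.1, -0.2, -2.1]
grip_width: 0.0188
grip_force: 45.0
```

Run:
```python
from h import *
p=robot.camera('wrist');o=robot.get_obs();t=o['position'];print(t,o['ft_force'],o['moment'])
overlay(p,[circ(.5275,-.0386,.109,.0135)],(240,130,320,210),7,'ov5.png')
```

```text
[ 0.52675214 -0.0384981   0.20346127] [ 0.06347965 -0.36575989 -1.86297313] [ 0.09193046 -0.14996493  0.02530025]
```

View pics/ov5.png

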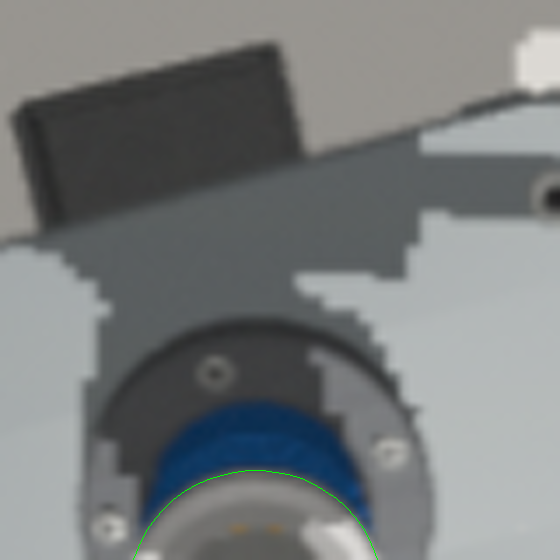

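move_arm(series="0 0 0.7 0 0 0;0 0 1.4 0 0 0;0 0 2 0 0 0;0 0 2 0 0 0")

```text
time: 10.37
position: [0.5267, -0.0385, 0.2014]
tool_rot: [0.002, 1.0, 0.0, -0.0]
ft_force: [-0.5, -1.2, -1.1]
grip_width: 0.0189
grip_force: 45.0
```

move_arm(series="0 0 0.7 0 0 0;0 0 1.4 0 0 0;0 0 2 0 0 0;0 0 2 0 0 0")

```text
time: 10.7
position: [0.5267, -0.0385, 0.1994]
tool_rot: [0.002, 1.0, 0.0, -0.0]
ft_force: [-0.2, -0.8, -1.3]
grip_width: 0.0191
grip_force: 45.0
```

move_arm(series="0 0 0.7 0 0 0;0 0 1.4 0 0 0;0 0 2 0 0 0;0 0 2 0 0 0")

```text
time: 11.03
position: [0.5267, -0.0385, 0.1974]
tool_rot: [0.002, 1.0, 0.0, -0.0]
ft_force: [-0.5, 0.6, -0.6]
grip_width: 0.0193
grip_force: 45.0
```

move_arm(series="0 0 0.7 0 0 0;0 0 1.4 0 0 0;0 0 2 0 0 0;0 0 2 0 0 0")

```text
time: 11.37
position: [0.5267, -0.0385, 0.1954]
tool_rot: [0.002, 1.0, 0.0, -0.0]
ft_force: [0.1, -0.0, -2.3]
grip_width: 0.0191
grip_force: 45.0
```

move_arm(series="0 0 0.7 0 0 0;0 0 1.4 0 0 0;0 0 2 0 0 0;0 0 2 0 0 0")

```text
time: 11.7
position: [0.5267, -0.0385, 0.1934]
tool_rot: [0.002, 1.0, 0.0, -0.0]
ft_force: [0.0, -0.4, -2.0]
grip_width: 0.0195
grip_force: 45.0
```

move_arm(series="0 0 0.7 0 0 0;0 0 1.4 0 0 0;0 0 2 0 0 0;0 0 2 0 0 0")

```text
time: 12.03
position: [0.5267, -0.0385, 0.1914]
tool_rot: [0.002, 1.0, 0.0, -0.0]
ft_force: [-0.0, 0.3, -1.6]
grip_width: 0.0189
grip_force: 45.0
```

move_arm(series="0 0 1 0 0 0;0 0 2 0 0 0;0 0 3 0 0 0;0 0 3 0 0 0")

```text
time: 12.37
position: [0.5267, -0.0385, 0.1883]
tool_rot: [0.002, 1.0, 0.0, -0.0]
ft_force: [0.1, 0.1, -1.7]
grip_width: 0.0191
grip_force: 45.0
```

move_arm(series="0 0 2 0 0 0;0 0 4 0 0 0;0 0 6 0 0 0;0 0 8 0 0 0;0 0 8 0 0 0")

```text
time: 12.78
position: [0.5265, -0.0384, 0.18]
tool_rot: [0.002, 1.0, 0.0, -0.0]
ft_force: [-0.1, -0.2, -1.8]
grip_width: 0.0191
grip_force: 45.0
```

move_arm(series="0 0 2 0 0 0;0 0 4 0 0 0;0 0 6 0 0 0;0 0 8 0 0 0;0 0 10 0 0 0;0 0 12 0 0 0;0 0 14 0 0 0;0 0 14 0 0 0")

```text
time: 13.45
position: [0.5265, -0.0385, 0.1661]
tool_rot: [0.002, 1.0, 0.0, -0.0]
ft_force: [-0.5, 0.2, -1.8]
grip_width: 0.0189
grip_force: 45.0
```

move_arm(series="0 0 1 0 0 0;0 0 2 0 0 0;0 0 3 0 0 0;0 0 4 0 0 0;0 0 4.5 0 0 0;0 0 4.5 0 0 0")

```text
time: 13.95
position: [0.5268, -0.0385, 0.1619]
tool_rot: [0.002, 1.0, 0.0, -0.0]
ft_force: [0.6, -0.1, -1.9]
grip_width: 0.0191
grip_force: 45.0
```

move_arm(series="0 0 0.3 0 0 0;0 0 0.6 0 0 0;0 0 0.9 0 0 0;0 0 1.2 0 0 0;0 0 1.5 0 0 0;0 0 1.5 0 0 0")

```text
time: 14.45
position: [0.5268, -0.0385, 0.1605]
tool_rot: [0.002, 1.0, 0.0, -0.0]
ft_force: [-0.1, -0.6, -2.4]
grip_width: 0.0193
grip_force: 45.0
```

move_arm(series="0 0 0.3 0 0 0;0 0 0.6 0 0 0;0 0 0.9 0 0 0;0 0 1.2 0 0 0;0 0 1.2 0 0 0")

```text
time: 14.87
position: [0.5268, -0.0385, 0.1594]
tool_rot: [0.002, 1.0, 0.0, -0.0]
ft_force: [-0.5, 0.8, -2.1]
grip_width: 0.0188
grip_force: 45.0
```

move_arm(series="0 0 0.3 0 0 0;0 0 0.6 0 0 0;0 0 0.9 0 0 0;0 0 0.9 0 0 0")

```text
time: 15.2
position: [0.527, -0.0385, 0.1592]
tool_rot: [0.002, 1.0, -0.0, 0.0]
ft_force: [-1.2, 0.5, 5.4]
grip_width: 0.0195
grip_force: 45.0
```

move_arm(series="0 0 0.2 0 0 0;0 0 0.4 0 0 0;0 0 0.6 0 0 0;0 0 0.8 0 0 0")

```text
time: 15.53
position: [0.5272, -0.0386, 0.1591]
tool_rot: [0.002, 1.0, -0.0, 0.001]
ft_force: [-1.6, 0.7, 10.6]
grip_width: 0.0189
grip_force: 45.0
```

move_arm(series="0 0 0.2 0 0 0;0 0 0.4 0 0 0;0 0 0.6 0 0 0;0 0 0.8 0 0 0;0 0 1.0 0 0 0")

```text
time: 15.95
position: [0.5273, -0.0386, 0.1582]
tool_rot: [0.002, 1.0, -0.0, 0.001]
ft_force: [-2.5, 1.0, 10.7]
grip_width: 0.0191
grip_force: 45.0
```

move_arm(series="0 0 0.4 0 0 0;0 0 0.8 0 0 0;0 0 1.2 0 0 0;0 0 1.6 0 0 0;0 0 2 0 0 0;0 0 2.4 0 0 0;0 0 2.8 0 0 0;0 0 3.2 0 0 0")

```text
time: 16.62
position: [0.5273, -0.0386, 0.155]
tool_rot: [0.002, 1.0, -0.0, 0.001]
ft_force: [-2.1, 0.1, 7.7]
grip_width: 0.019
grip_force: 45.0
```

Run:
```python
from h import *
p=robot.camera('scene');t=robot.get_obs()['position'];x,y=.5272,-.0386
f=lambda p,c:np.array([proj(p,q) for q in c])
c=proj(p,[x,y,.12]).astype(int);print(c)
overlay(p,[circ(x,y,.074,.022),circ(x,y,.110,.0135),circ(x,y,t[2]-.0966+.067,.015)],(c[0]-40,c[1]-25,c[0]+40,c[1]+35),10,'ov6.png',f)
```

```text
[231 133]
```

View pics/ov6.png

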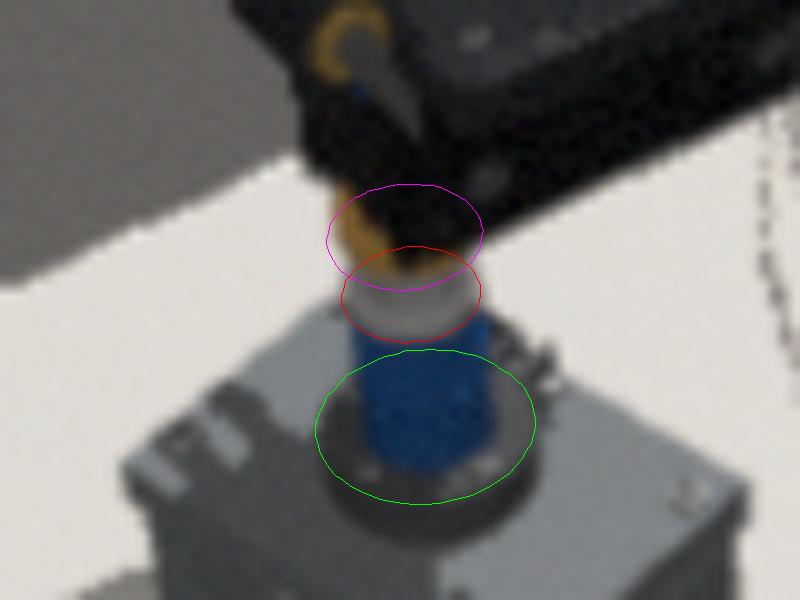

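move_arm(series="0 0 0.4 0 0 0;0 0 0.8 0 0 0;0 0 1.2 0 0 0;0 0 1.6 0 0 0;0 0 2 0 0 0;0 0 2.4 0 0 0;0 0 2.8 0 0 0;0 0 3.2 0 0 0")

```text
time: 17.33
position: [0.5273, -0.0385, 0.152]
tool_rot: [0.002, 1.0, -0.0, 0.001]
ft_force: [-2.0, 0.4, 8.9]
grip_width: 0.0191
grip_force: 45.0
```

move_arm(series="0 0 0.4 0 0 0;0 0 0.8 0 0 0;0 0 1.2 0 0 0;0 0 1.6 0 0 0;0 0 2 0 0 0;0 0 2.4 0 0 0;0 0 2.8 0 0 0;0 0 3.2 0 0 0")

```text
time: 18.0
position: [0.5271, -0.0386, 0.1482]
tool_rot: [0.002, 1.0, -0.0, 0.001]
ft_force: [-1.5, 0.7, 8.0]
grip_width: 0.0191
grip_force: 45.0
```

move_arm(series="0 0 0.3 0 0 0;0 0 0.6 0 0 0;0 0 0.9 0 0 0;0 0 1.2 0 0 0;0 0 1.5 0 0 0;0 0 1.8 0 0 0;0 0 2.1 0 0 0;0 0 2.4 0 0 0")

```text
time: 18.67
position: [0.5267, -0.0385, 0.1442]
tool_rot: [0.002, 1.0, 0.0, -0.0]
ft_force: [-1.1, -0.3, -1.9]
grip_width: 0.019
grip_force: 45.0
```

move_arm(series="0 0 0.2 0 0 0;0 0 0.4 0 0 0;0 0 0.6 0 0 0;0 0 0.8 0 0 0;0 0 0.8 0 0 0")

```text
time: 19.08
position: [0.5267, -0.0385, 0.1441]
tool_rot: [0.002, 1.0, -0.0, -0.0]
ft_force: [-0.3, -0.1, 1.4]
grip_width: 0.0189
grip_force: 45.0
```

move_arm(series="0 0 0.2 0 0 0;0 0 0.4 0 0 0;0 0 0.4 0 0 0;0 0 0.4 0 0 0")

```text
time: 19.42
position: [0.5268, -0.0385, 0.144]
tool_rot: [0.002, 1.0, -0.0, 0.0]
ft_force: [-3.2, -0.1, 4.5]
grip_width: 0.0191
grip_force: 45.0
```

Run:
```python
from h import *
for n in ['scene','top']:
    p=robot.camera(n)
    for t in ['bearing','tray']: print(n,t,[(np.round(d['xyz'],4).tolist(),round(d['p'],2)) for d in robot.tip_of(p,t)[:2]])
o=robot.get_obs();print(o['position'],o['ft_force'])
```

```text
scene bearing [([0.5289, -0.036, 0.0598], 0.18)]
scene tray [([0.5313, -0.0456, -0.0018], 0.83)]
top bearing [([0.529, -0.0417, 0.0007], 0.62)]
top tray []
[ 0.5267478  -0.03848896  0.14398538] [-1.61436966e+00  3.40634284e-03  5.60646745e+00]
```

move_arm(series="0 0 -3 0 0 0;0 0 -8 0 0 0;0 0 -15 0 0 0;0 0 -25 0 0 0;0 0 -37 0 0 0;0 0 -50 0 0 0;0 0 -63 0 0 0;0 0 -76 0 0 0")

```text
time: 20.38
position: [0.527, -0.0386, 0.2209]
tool_rot: [0.002, 1.0, -0.0, 0.0]
ft_force: [0.1, -0.2, -2.3]
grip_width: 0.0187
grip_force: 45.0
```

move_arm(series="0 0 -14 0 0 0;0 0 -26 0 0 0;0 0 -32 0 0 0;0 0 -32 0 0 0")

```text
time: 20.72
position: [0.5278, -0.0388, 0.2535]
tool_rot: [0.002, 1.0, -0.001, 0.002]
ft_force: [0.4, 0.3, -2.3]
grip_width: 0.0188
grip_force: 45.0
```

Run:
```python
from h import *
o=robot.get_obs();print(o['position'],o['ft_force'],R.from_quat(o['tool_rot']).as_matrix().round(3).tolist())
p=robot.camera('wrist')
for t in ['bearing','drift_tip','tray']: print(t,[(np.round(d['xyz'],4).tolist(),round(d['p'],2)) for d in robot.tip_of(p,t)[:2]])
print(tool([.4792,-.3018,.245]))
```

```text
[ 0.52782407 -0.03878416  0.2535012 ] [ 0.37638473  0.31284202 -2.2573391 ] [[-1.0, 0.004, 0.004], [0.004, 1.0, -0.001], [-0.004, -0.001, -1.0]]
bearing []
drift_tip [([0.5329, -0.0362, 0.1558], 0.95), ([0.4273, -0.4626, 0.0002], 0.49)]
tray []
[  45.9 -263.6    5.7]
```

move_arm(series="10 -30 0 0 0 7;20 -65 0 0 0 14;28 -100 0 0 0 21;34 -135 0 0 0 28;40 -170 0 0 0 35;44 -205 0 0 0 42;46 -235 0 0 0 49;46 -255 0 0 0 56")

```text
time: 21.58
position: [0.4788, -0.2964, 0.2505]
tool_rot: [0.475, 0.88, -0.0, -0.0]
ft_force: [0.4, 0.3, -1.7]
grip_width: 0.0191
grip_force: 45.0
```

Run:
```python
from h import *
o=robot.get_obs();print(o['position'],R.from_quat(o['tool_rot']).as_euler('xyz',degrees=True))
print(tool([.4792,-.3018,.245]))
```

```text
[ 0.47880939 -0.29644169  0.2504793 ] [-1.79941363e+02 -2.18505114e-02  1.23275330e+02]
[-4.7 -2.6  5.5]
```

move_arm(series="-4.5 -2.5 0 0 0 7;-4.5 -2.5 0 0 0 14;-4.5 -2.5 0 0 0 21;-4.5 -2.5 0 0 0 28;-4.5 -2.5 0 0 0 33;-4.5 -2.5 0 0 0 33;-4.5 -2.5 0 0 0 33")

```text
time: 22.17
position: [0.4798, -0.2982, 0.2506]
tool_rot: [0.702, 0.713, -0.0, -0.001]
ft_force: [-0.2, 0.1, -2.5]
grip_width: 0.0189
grip_force: 45.0
```

Run:
```python
from h import *
p=robot.camera('wrist')
o=robot.get_obs();print(o['position'],R.from_quat(o['tool_rot']).as_euler('xyz',degrees=True))
print(tool([.4792,-.3018,.245]))
for n in ['wrist','scene','top']:
  p=robot.camera(n)
  for t in ['socket_left','drift_tip','bearing','tray']: print(n,t,[(np.round(d['xyz'],4).tolist(),round(d['p'],2)) for d in robot.tip_of(p,t)[:2]])
  if n=='wrist':
    x,y=.4792,-.3018;t=o['position']; overlay(p,[circ(x,y,.08,.01025),circ(t[0],t[1],t[2]-.0966,.00725)],(220,120,340,240),5,'ov7.png')
```

```text
[ 0.47989131 -0.29825333  0.25076477] [-1.79939190e+02 -5.55928685e-02  9.08819233e+01]
[-3.5 -0.7  5.8]
wrist socket_left [([0.48, -0.301, 0.0823], 0.76)]
wrist drift_tip [([0.4826, -0.296, 0.1546], 0.57)]
wrist bearing []
wrist tray []
scene socket_left [([0.4832, -0.306, 0.0792], 0.91), ([0.5839, -0.3786, 0.0028], 0.6)]
scene drift_tip [([0.4808, -0.2998, 0.1546], 0.67)]
scene bearing [([0.5265, -0.0398, -0.0038], 0.15)]
scene tray [([0.5813, -0.382, 0.0017], 0.68), ([0.5333, -0.0449, -0.0013], 0.57)]
top socket_left [([0.4789, -0.3065, 0.0797], 0.55)]
top drift_tip [([0.4252, -0.4643, -0.0006], 0.58), ([0.5682, -0.2049, 0.0001], 0.16)]
top bearing []
top tray [([0.525, -0.0425, -0.0], 0.79)]
```

View pics/ov7.png

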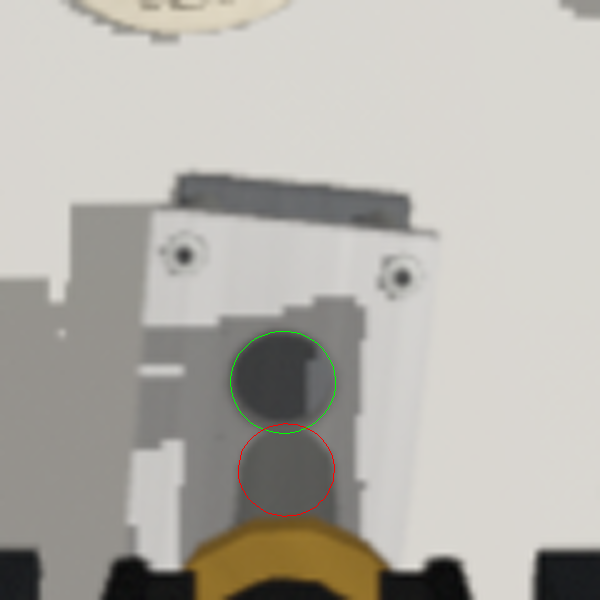

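move_arm(series="-3.5 -0.5 0 0 0 0;-3.5 -0.5 25 0 0 0;-3.5 -0.5 50 0 0 0;-3.5 -0.5 65 0 0 0;-3.5 -0.5 70 0 0 0;-3.5 -0.5 75 0 0 0;-3.5 -0.5 80 0 0 0;-3.5 -0.5 80 0 0 0")

```text
time: 23.63
position: [0.4798, -0.3022, 0.1714]
tool_rot: [0.702, 0.712, -0.0, 0.0]
ft_force: [-0.3, 0.2, -2.1]
grip_width: 0.0188
grip_force: 45.0
```

move_arm(series="0 -0.5 8 0 0 0;0 -0.5 18 0 0 0;0 -0.5 28 0 0 0;0 -0.5 38 0 0 0;0 -0.5 48 0 0 0;0 -0.5 55 0 0 0;0 -0.5 58 0 0 0;0 -0.5 58 0 0 0")

```text
time: 24.3
position: [0.4787, -0.3016, 0.1122]
tool_rot: [0.702, 0.712, -0.0, -0.001]
ft_force: [-0.1, 0.7, -1.8]
grip_width: 0.0189
grip_force: 45.0
```

move_arm(series="0 0 0.7 0 0 0;0 0 1.4 0 0 0;0 0 2 0 0 0;0 0 2.5 0 0 0;0 0 3 0 0 0;0 0 3 0 0 0")

```text
time: 24.8
position: [0.4792, -0.302, 0.1106]
tool_rot: [0.702, 0.712, 0.0, 0.0]
ft_force: [-0.5, -0.3, -1.4]
grip_width: 0.019
grip_force: 45.0
```

move_arm(series="0 0 0.4 0 0 0;0 0 0.8 0 0 0;0 0 1.2 0 0 0;0 0 1.2 0 0 0")

```text
time: 25.13
position: [0.4792, -0.302, 0.1095]
tool_rot: [0.702, 0.712, 0.0, 0.0]
ft_force: [0.0, -0.9, 0.9]
grip_width: 0.0191
grip_force: 45.0
```

Contact with the rack felt (~2.5 N). I'll release gently and rise.

move_arm(series="0 0 0 0 0 0;0 0 0 0 0 0;0 0 0 0 0 0;0 0 0 0 0 0;0 0 0 0 0 0;0 0 0 0 0 0;0 0 0 0 0 0;0 0 0 0 0 0", jaw=0.7)

```text
time: 25.8
position: [0.4792, -0.302, 0.1092]
tool_rot: [0.702, 0.712, 0.0, -0.0]
ft_force: [0.7, -0.9, -0.4]
grip_width: 0.0587
grip_force: 0.0
```

move_arm(series="0 0 -10 0 0 0;0 0 -30 0 0 0;0 0 -60 0 0 0;0 0 -95 0 0 0;0 0 -130 0 0 0;0 0 -140 0 0 0;0 0 -140 0 0 0;0 0 -140 0 0 0")

```text
time: 26.47
position: [0.479, -0.3018, 0.2497]
tool_rot: [0.702, 0.712, -0.0, 0.0]
ft_force: [-1.3, -0.0, 1.1]
grip_width: 0.0608
grip_force: 0.0
```

Run:
```python
from h import *
o=robot.get_obs();print(o['time'],o['position'],o['grip_width'])
for n in ['wrist','scene']:
  p=robot.camera(n)
  for t in ['drift','wide_driver','socket_left','bearing','tray']: print(n,t,[(np.round(d['xyz'],4).tolist(),round(d['p'],2)) for d in robot.tip_of(p,t)[:2]])
  if n=='wrist':
    x,y=.4789,-.3014; overlay(p,[circ(x,y,.130,.010),circ(x,y,.086,.015)],(220,120,340,240),5,'ov8.png')
```

```text
26.4667 [ 0.47902167 -0.30177874  0.2497151 ] 0.060816239885014355
wrist drift [([0.4785, -0.3036, 0.0076], 0.85), ([0.4227, -0.4616, 0.0023], 0.55)]
wrist wide_driver [([0.4777, -0.3641, 0.0119], 0.91)]
wrist socket_left [([0.4817, -0.3013, 0.0817], 0.82)]
wrist bearing []
wrist tray []
scene drift [([0.4256, -0.462, 0.0016], 0.65)]
scene wide_driver [([0.4729, -0.3677, 0.0161], 0.8), ([0.482, -0.2995, 0.0833], 0.53)]
scene socket_left [([0.4782, -0.3023, 0.0831], 0.62)]
scene bearing []
scene tray [([0.5344, -0.0436, -0.0004], 0.7)]
```

View pics/ov8.png

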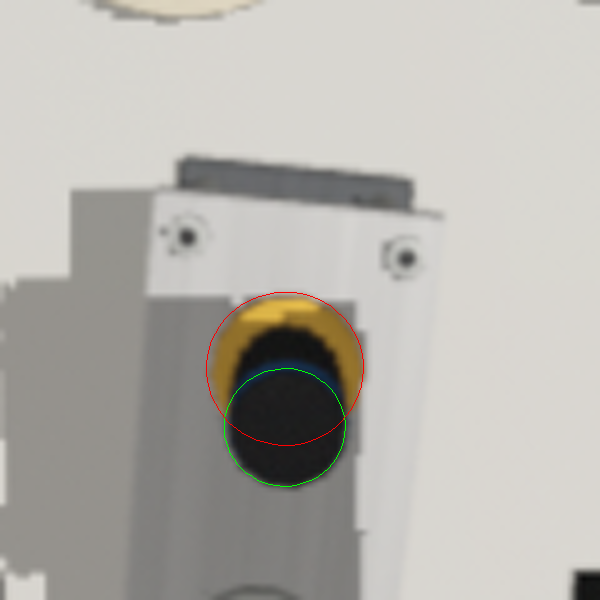

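The drift's collar (285,370) and handle top (285,428) sit on the model circles, so it stands upright in its hole with the collar on the rack.

```bash
python3 -c "
from rig import robot
print(robot.hand_in())"
```

```text
the job is handed in; nothing more can be done
None
```

I handed the job in at about 27 s: the bearing was pushed out of the housing, the collar then rested on the rim at about 7 N, and the drift is back upright in its rack hole; the bearing landing in the tray was never seen, only inferred from the sudden force drop, and no verdict came back.

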